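# Close the buying tin with its nested lids, then lift the outer lid alone

### The job

Take the nested pair of lids by the inner lid's tall knob and carry the two together onto the tin, lowering gently until you feel the inner lid stop on the tray hidden inside, and only then let go. Next take hold of the outer lid by its rim and lift it alone, straight up and level, past the knob, leaving the inner lid lying undisturbed on its seat and everything else on the counter where it is. Finish while holding the outer lid still above the tin, completely clear of the knob; do not put it down.

Things in the scene. Friction and masses are not known exactly. Their poses are not given: they have to be found in the camera images.
- tin: Open round steel tin, fixed to the counter on a flat dark foot 76 mm across, 6 mm high. Outside diameter 50 mm, bore 44 mm. Origin: centre of its underside, z up. Inside, a round ring tray fills the bore, rigidly set at a height that differs each time and is not reported: its top, on which the inner lid seats, lies 18 to 30 mm below the tin's rim.
- tin_rim (a point): Centre of the tin's open rim, 70 mm above the tin's origin. The outer lid's plate comes to rest on this rim (outer lid's origin then 62 mm above the tin's), skirt loosely round the tin; the inner lid goes down 6 to 18 mm farther to the tray, its knob sliding through the hole. So the first light touch (outer lid's weight, 1.0 to 1.6 N) is not yet the inner lid's seat.
- inner_lid: Inner lid, loose, steel, 0.14 to 0.21 kg: a round disc 40 mm across, 12 mm thick, foot edge chamfered 3 mm, with an upright cylindrical knob on its centre. Origin: centre of the disc's underside, z up along the knob. At the start it stands on the counter, knob up, under the outer lid, with the knob poking through the outer lid's hole. Lifting it by the knob lifts both lids.
- knob_top (a point): Centre of the top of the inner lid's knob, 60 mm above the inner lid's origin. The knob is a plain cylinder 14 mm in diameter and 48 mm tall above the disc. It stands 44 mm above the outer lid's top while the lids are nested, and 26 to 38 mm above it when both lids are seated on the tin.
- outer_lid: Outer lid, loose, steel, 0.10 to 0.16 kg: a flat round cap 63 mm across, 12 mm high in all: top plate 4 mm thick, with a skirt 8 mm deep below it (inside diameter 58 mm). Origin: centre of the plane of the skirt's lower edge, z up. At the start its plate rests on the inner lid's disc, its origin 4 mm above the inner lid's.
- outer_top (a point): Centre of the outer lid's top face, 12 mm above its origin, in the middle of its 18 mm round hole, through which the knob stands. The outer lid is gripped from above across its 63 mm rim, with the knob between the fingers.
- ring_stand: Bystander, fixed: black lacquered ring stand, 50 x 124 x 29 mm high, six slots, two gold bands seated in it (their tops at 39 mm). Origin: centre of its underside.
- ring_dish: Bystander, loose: white porcelain ring dish, 76 mm across, 20 mm high. Origin: centre of its underside.
- cocktail_ring: Bystander, loose: silver ring 21 mm across lying flat, 5 mm high, with a red stone 10 mm high on its side. Origin: centre of its underside.
- mandrel: Bystander, loose: steel ring-sizing mandrel lying down, 240 mm long, 26 mm high, square wooden handle at its -x end. Origin: on the counter beneath its middle.
- magnifier: Bystander, loose: brass hand magnifier lying flat, lens frame 64 mm across, 10 mm high, handle out to 116 mm along +x. Origin: centre of the lens frame's underside.
- touchstone: Bystander, fixed: dark flat testing stone, 70 x 40 x 10 mm. Origin: centre of its underside.
Things that resemble listed ones, but are neither listed nor needed, are in the scene too. There is more than one size of the outer_lid; the job needs the middle-sized.

How it is judged:
By the outcome, as a careful person would: the job done as asked, in the order asked, and still so for the second after the job is handed in, while the arm keeps its last pose, push and grip.
It also fails if it takes over 53 s, if anything falls off the work surface, if the arm or the gripper's body presses on something with over 40 N, if the wrist force passes 120 N, or if a joint passes its speed limit or range.

### The arm

A 6-joint arm with a two-finger parallel gripper is mounted at the origin on the work surface. World frame = base frame: x ahead of the robot, y to its left, z up, the work surface at z = 0. Lengths are in m, angles in rad, forces in N, time in s.
With the tool pointing down it reaches from about 0.35 to 0.975 m from the base axis. Payload 4.9 kg.
Tool frame: the origin (TCP) lies where the fingers leave the gripper's body, on its centre line; the fingertips stand 73 mm ahead of it and the grasp point (between the pads) lies 54 mm ahead of it; z points along the fingers, y is the direction in which the jaws open and shut (so a half turn about z gives the same grasp; the last joint's range is limited). The gripper opens to 85 mm and grips with 20 to 120 N. Pads are 22 mm wide; open, the fingers measure 114 mm over their backs; the gripper's body (76 mm by 85 mm) begins 54 mm behind the grasp point. The pads swing forward as they close: fully open they stand 13 mm farther back than shut.
Start: joints at [1.23, 0.053, 1.613, -0, 1.476, -0.119], TCP at [0.137, 0.61, 0.304] pointing down, gripper open.
Joint ranges: [-3.01, 3.01], [-1.01, 2.22], [0.06, 2.58], [-1.02, 4.17], [0.09, 2.62], [-3.14, 3.14]. Speed limits (rad/s): [2.57, 2.57, 3.14, 3.14, 3.14, 3.14].

### API

Orientations are given as a rotation vector (axis times angle).
In Python, from station import monitor, vision, workorder gives the robot as it stands.
- The arm moves only by the tool arm_command, never from a script. Its argument "rows" is text: rows parted by semicolons, each of 6 numbers parted by spaces: the shift along the world's x, y, z in mm, then the turn, a rotation vector about the world's x, y, z in degrees. In form: tx ty tz wx wy wz; .... A call has 1 to 12 rows; each row is the pose to reach, as a shift and turn from the pose measured when the call began; what a row does not reach only later rows make up. A row lasts 1/8 s, in which the tool goes at most 62.5 mm and 10.7 degrees, less where a joint would pass 70% of its speed; a pose out of reach is approached as far as the arm can. A call with a gripper value outside its range is refused whole. "jaw" is the opening, from 0 (shut) to 1 (fully open), set as the call begins (left out, the last holds). The fingers move at their own pace and stop on an object; "squeeze" is the grip in N (left out, the last holds). Time passes only in rows, so rows that repeat a pose let the fingers close. It gives the time, the measured TCP pose, the force and the opening at its end, in the units of the state.
- monitor.get_obs(): the state, without advancing time (a new reading comes with each control period).
- vision.get_image(name): name is "scene" or "side" or "wrist"; returns a dict with "frame" (384x512x3 uint8, red, green, blue), "vfov" (degrees; the focal length in pixels is half the picture's height over the tangent of half this angle, whatever the lens; pixels are square), "cx", "cy" (the principal point, pixels), "distortion" ([k1, k2, p1, p2, k3] as OpenCV has them; the pictures are not rectified), "R" (3x3) and "t" (3): a world point X has camera coordinates R X + t; the wrist camera has in their place "T_tool_cam" (4x4, takes a point from camera to tool coordinates, whose origin is the TCP and whose axes are the flange's). Camera axes: x right, y down, z forward; pixel columns grow to the right and rows downward; lengths in m; the calibration is good to about 2 mm. A picture is of the moment at which its call begins: read the wrist's pose just before it. There is no depth.
- workorder.finish_job(): hands the job in, once; it reports no verdict.
The state is a dict: "t": time; "q": joint angles; "dq": joint speeds; "effort": joint torques, N m; "tool_pos": TCP position; "tool_rot": TCP orientation; "contact_force": force on the tool from outside, world axes, zero at the start; "wrist_torque": the same for the moment, N m; "opening": finger opening in m.
Only numpy, scipy, OpenCV 4.12 (cv2) and the standard library are available. Lean on these libraries where they do the work, as an engineer would, in place of code of your own. Each camera call takes 0.05 s, during which the arm holds its last target. There are 200 camera calls.

## Working session

There is one attempt and no reset: what is moved stays moved. The work goes in short steps, Python scripts to look and compute and a tool call to move; the robot and the scene stay as the last step left them, time stands still between calls to the robot, and variables do not carry over. Pictures are saved under pics/ and viewed, about 8 in all and at most 12, crops included, and the job is handed in when it is done.

Besides the shell and the picture viewer there is one more tool, called after ">>>" as a command line: name --argument value ..., lists and objects as JSON in quotes. arm_command: Moves the arm, as the interface text tells. Its arguments: {"type":"object","properties":{"rows":{"type":"string"},"jaw":{"type":"number"},"squeeze":{"type":"number"}},"required":["rows"]}

```bash
mkdir -p pics
cat > h.py <<'E'
import numpy as np, cv2
from station import monitor, vision, workorder
def cam(n):
    o=monitor.get_obs(); d=vision.get_image(n); f=d["frame"]; h=f.shape[0]
    F=h/2/np.tan(np.radians(d["vfov"])/2)
    K=np.array([[F,0,d["cx"]],[0,F,d["cy"]],[0,0,1.]]); D=np.array(d["distortion"],float)
    if n=="wrist":
        T=np.eye(4);T[:3,:3]=cv2.Rodrigues(np.array(o["tool_rot"],float))[0];T[:3,3]=o["tool_pos"]
        T=T@np.array(d["T_tool_cam"]); R=T[:3,:3].T; t=-R@T[:3,3]
    else: R=np.array(d["R"]);t=np.array(d["t"])
    return dict(f=f,K=K,D=D,R=R,t=t)
def ray(c,uv):
    p=cv2.undistortPoints(np.array(uv,float).reshape(-1,1,2),c["K"],c["D"]).reshape(-1,2)
    d=np.c_[p,np.ones(len(p))]@c["R"]; return -c["R"].T@c["t"], d/np.linalg.norm(d,axis=1)[:,None]
def plane(c,uv,z):
    o,d=ray(c,uv); return o+d*((z-o[2])/d[:,2])[:,None]
def proj(c,X):
    return cv2.projectPoints(np.array(X,float).reshape(-1,3),cv2.Rodrigues(c["R"])[0],c["t"],c["K"],c["D"])[0].reshape(-1,2)
def tri(rays):
    A=np.zeros((3,3));b=np.zeros(3)
    for o,d in rays:
        P=np.eye(3)-np.outer(d,d);A+=P;b+=P@o
    X=np.linalg.solve(A,b); return X,[np.linalg.norm((np.eye(3)-np.outer(d,d))@(X-o)) for o,d in rays]
E
python3 - <<'E'
from h import *
import pickle
C={n:cam(n) for n in("scene","side","wrist")}
pickle.dump(C,open("c0.pkl","wb"))
for n,c in C.items():
    cv2.imwrite(f"pics/{n}0.png",cv2.resize(c["f"][:,:,::-1],(800,600),interpolation=cv2.INTER_CUBIC)); print(n,-c["R"].T@c["t"])
print(monitor.get_obs())
E
```

```text
scene [0.95054109 0.28419473 0.66315592]
side [ 0.48497285 -0.65959825  0.45349429]
wrist [0.06706108 0.62504955 0.37308349]
{'t': 0.15, 'q': array([ 1.22998785e+00,  5.32371832e-02,  1.61398209e+00,  4.61710833e-06,
        1.47599024e+00, -1.18971697e-01]), 'dq': array([-0.00037516, -0.00085398, -0.00437761,  0.00092936, -0.00127855,
       -0.00076296]), 'effort': array([ 4.60430601e-04, -3.94235086e+01, -3.70725596e+01, -1.29510117e-04,
        4.49414554e-03, -7.85350665e-06]), 'tool_pos': array([0.13737097, 0.6093388 , 0.30292342]), 'tool_rot': array([-3.47705628e-01, -3.12191546e+00,  2.47101357e-03]), 'contact_force': array([ 0.17904211, -0.06294282, -0.0361553 ]), 'wrist_torque': array([ 0.06316552, -0.02246419, -0.05186358]), 'opening': 0.08536079677591252}
```

View pics/scene0.png

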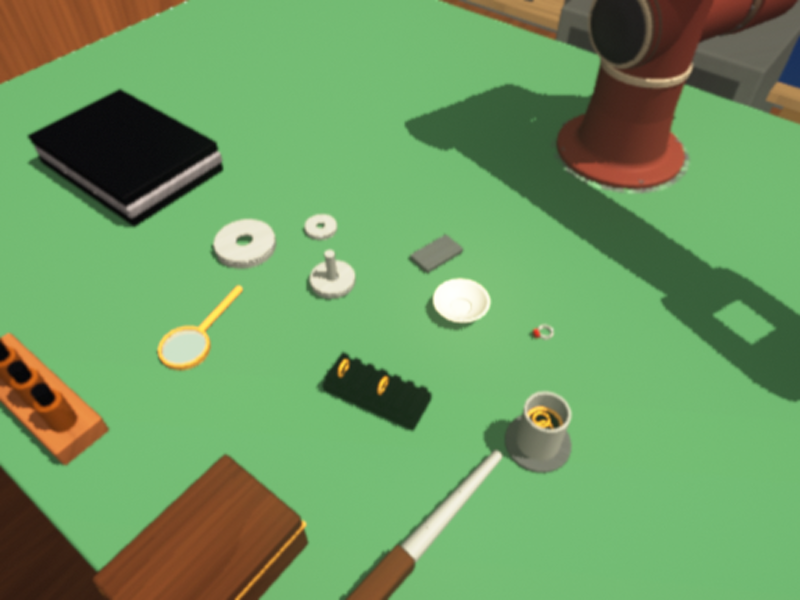

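View pics/side0.png

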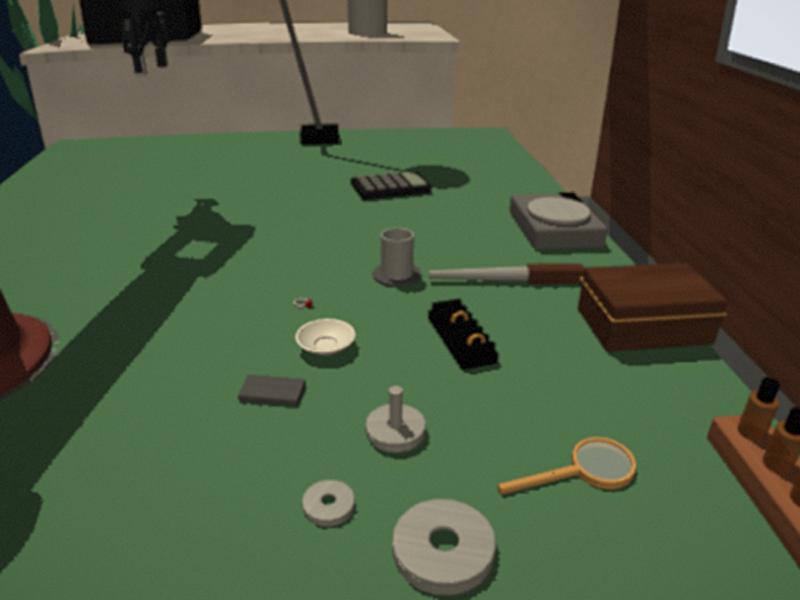

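The scene view (800 px scale) shows three candidates for the outer lid. A large bare ring is at (244,242), a small bare ring at (320,226), and the middle one at (332,278) with the knob standing through it. In the side view they are at (444,545), (329,502) and (396,428). The middle one is the nested pair the task describes. The tin is at (545,425) in the scene and (397,255) in the side view. I'll confirm in an enlarged crop.

Run:
```python
from h import *
import pickle
C=pickle.load(open("c0.pkl","rb"))
B={("scene","pair"):(180,150),("side","pair"):(220,238),("scene","tin"):(316,244),("side","tin"):(224,140)}
T=[]
for (n,k),(x,y) in B.items():
    T.append(cv2.resize(C[n]["f"][y:y+60,x:x+64][:,:,::-1],(384,288) if 0 else (320,300),interpolation=cv2.INTER_NEAREST))
cv2.imwrite("pics/crop.png",np.vstack([np.hstack(T[:2]),np.hstack(T[2:])]))
# rough
s=1.5625
X,e=tri([(lambda r:(r[0],r[1][0]))(ray(C[n],[np.array(u)/s])) for n,u in(("scene",(329,254)),("side",(396,391)))]);print("knob",X,e)
X,e=tri([(lambda r:(r[0],r[1][0]))(ray(C[n],[np.array(u)/s])) for n,u in(("scene",(547,411)),("side",(397,236)))]);print("rim",X,e)
for k,p,z in(("dish",(461,302),.02),("ring",(543,332),.005),("mandtip",(498,455),.01),("stand",(377,390),.03),("stone",(436,252),.01),("small",(320,225),.01),("big",(244,241),.016)):
    print(k,plane(C["scene"],[np.array(p)/s],z)[0])
```

```text
knob [ 0.53755627 -0.17287529  0.05702811] [np.float64(0.0001199611319029572), np.float64(0.00011996113190311468)]
rim [0.57472215 0.17914382 0.06644571] [np.float64(0.0008039595597064632), np.float64(0.0008039595597066163)]
dish [ 0.46987039 -0.00232566  0.02      ]
ring [0.43476249 0.10440148 0.005     ]
mandtip [0.62141605 0.15524859 0.01      ]
stand [0.64909688 0.00333913 0.03      ]
stone [ 0.40668867 -0.08988179  0.01      ]
small [ 0.46846605 -0.26090566  0.01      ]
big [ 0.5664968  -0.31921366  0.016     ]
```

View pics/crop.png

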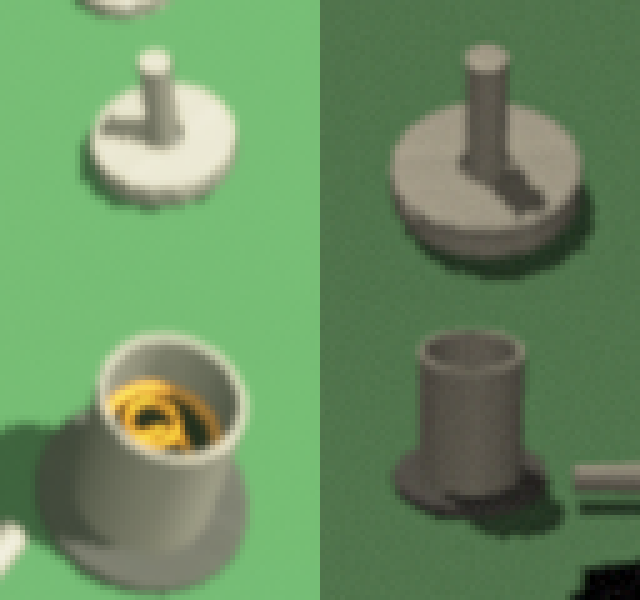

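The crop confirms it. The knobbed pair is a 63 mm lid with a knob; the knob top is at (155,60) in the scene tile and (487,55) in the side tile. The tin's rim is intact and empty apart from gold rings inside, at (172,398) and (472,352) in the tiles. I'll check which way the wrist camera points, then move over the tin.

Run:
```python
from h import *
import pickle
c=pickle.load(open("c0.pkl","rb"))["wrist"]
print(c["R"][2],c["K"],c["D"])
for z in(.06,0):print(plane(c,[(256,192),(256,380),(256,5),(5,192),(507,192)],z))
```

```text
[ 0.27837989 -0.0648302  -0.95828059] [[296.10007451   0.         253.86895916]
 [  0.         296.10007451 193.72541583]
 [  0.           0.           1.        ]] [-0.07816242  0.          0.          0.          0.        ]
[[ 0.15659239  0.60659522  0.06      ]
 [ 0.42714961  0.54622446  0.06      ]
 [-0.02489511  0.64723095  0.06      ]
 [ 0.09160845  0.3184441   0.06      ]
 [ 0.22130669  0.8947838   0.06      ]]
[[ 0.17375037  0.60305859  0.        ]
 [ 0.49615776  0.53111825  0.        ]
 [-0.0425178   0.65148184  0.        ]
 [ 0.09631276  0.25968556  0.        ]
 [ 0.25086665  0.94647626  0.        ]]
```

>>> arm_command --rows "60 -55 0 0 0 0;120 -110 0 0 0 0;180 -166 0 0 0 0;240 -222 0 0 0 0;300 -280 -10 0 0 0;350 -340 -20 0 0 0;400 -400 -20 0 0 0;438 -430 -20 0 0 0;438 -430 -20 0 0 0;438 -430 -20 0 0 0;438 -430 -20 0 0 0;438 -430 -20 0 0 0" --jaw 1 --squeeze 35

```text
t: 1.65
tool_pos: [0.5749, 0.1796, 0.2824]
tool_rot: [-0.348, -3.121, 0.002]
contact_force: [-0.3, 0.8, 0.2]
opening: 0.0853
```

Run:
```python
from h import *
import pickle
c=cam("wrist");pickle.dump(c,open("cw1.pkl","wb"))
print(proj(c,[(.5747,.1791,.07)]))
cv2.imwrite("pics/w1.png",c["f"][:,:,::-1])
```

```text
[[254.00254894 181.9181504 ]]
```

>>> arm_command --rows "-5 -60 0 0 0 0;-10 -120 0 0 0 0;-15 -180 0 0 0 0;-20 -240 0 0 0 0;-30 -300 -5 0 0 0;-37 -352 -10 0 0 0;-37 -352 -10 0 0 0;-37 -352 -10 0 0 0;-37 -352 -10 0 0 0"

```text
t: 2.82
tool_pos: [0.538, -0.1701, 0.2729]
tool_rot: [-0.342, -3.122, 0.002]
contact_force: [-0.7, -0.0, -0.0]
opening: 0.0853
```

Run:
```python
from h import *
import pickle
c=cam("wrist");pickle.dump(c,open("cw2.pkl","wb"))
print(monitor.get_obs()["tool_pos"],proj(c,[(.5376,-.1729,.06)]))
c1=pickle.load(open("cw1.pkl","rb"))
def crop(c,X,w=80):
    x,y=np.round(proj(c,[X])[0]).astype(int)-w//2; x=max(x,0);y=max(y,0);print(x,y)
    return cv2.resize(c["f"][y:y+w,x:x+w,::-1],(400,400),interpolation=cv2.INTER_NEAREST)
cv2.imwrite("pics/w12.png",np.hstack([crop(c1,(.5747,.1791,.06)),crop(c,(.5376,-.1729,.04))]))
```

```text
[ 0.53803254 -0.17023142  0.27292357] [[251.61873413 181.96604923]]
214 139
212 137
```

View pics/w12.png

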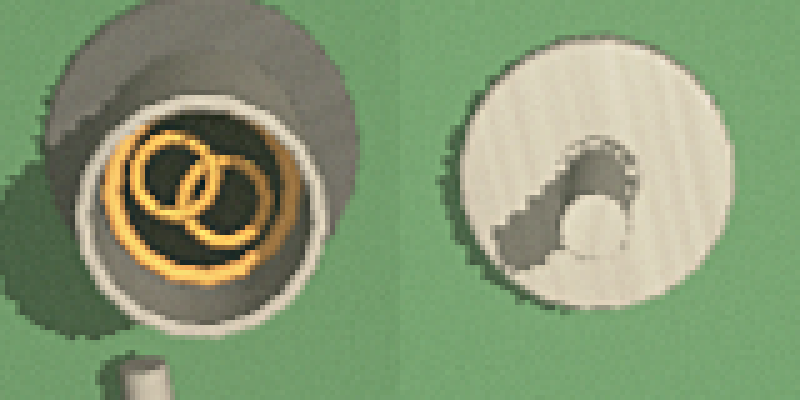

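The wrist tiles show the tin's rim circle centred at tile (203,216) with the tray's gold ring inside it. The knob top is centred at (594,226) on the 63 mm lid. I'll triangulate both with the fixed views.

Run:
```python
from h import *
import pickle
C=pickle.load(open("c0.pkl","rb"))
c1,c2=[pickle.load(open(f"cw{i}.pkl","rb")) for i in(1,2)]
def g(c,u): o,d=ray(c,[u]); return o,d[0]
kn=[g(c2,(250.3,181.7)),g(C["scene"],(155/5+180-.5,62/5+150-.5)),g(C["side"],((487-320)/5+220-.5,58/5+238-.5))]
ti=[g(c1,(254.1,181.7)),g(C["scene"],(172/5+316-.5,98/5+244-.5)),g(C["side"],((472-320)/5+224-.5,52/5+140-.5))]
for r in(kn,ti):print(*tri(r)); print(tri(r[1:]))
print(plane(c2,[(250.3,181.7)],.06),plane(c1,[(254.1,181.7)],.07))
# plate centre of lid: bounds 460..735, 37..308 of tile
print(plane(c2,[((597.5-400)/5+212-.5,172.5/5+137-.5)],.016))
```

```text
[ 0.53708199 -0.17342243  0.05917045] [np.float64(0.0007600716515174616), np.float64(0.0006277111315898742), np.float64(0.0005572208491372426)]
(array([ 0.53709319, -0.17274423,  0.05902418]), [np.float64(0.0003099164376721904), np.float64(0.0003099164376723924)])
[0.57506403 0.17937197 0.06853688] [np.float64(0.0002883294560895371), np.float64(0.00032535942710453647), np.float64(0.00024289900914739335)]
(array([0.57520206, 0.17956898, 0.06857257]), [np.float64(0.00021817062290920925), np.float64(0.0002181706229091727)])
[[ 0.5370545  -0.17411052  0.06      ]] [[0.57450505 0.17924237 0.07      ]]
[[ 0.53586626 -0.17362528  0.016     ]]
```

>>> arm_command --rows "-1 -3.5 -40 0 0 0;-1 -3.5 -80 0 0 0;-1 -3.5 -120 0 0 0;-1 -3.5 -145 0 0 0;-1 -3.5 -158 0 0 0;-1 -3.5 -163 0 0 0;-1 -3.5 -163 0 0 0;-1 -3.5 -163 0 0 0"

```text
t: 3.88
tool_pos: [0.5378, -0.174, 0.1113]
tool_rot: [0.342, 3.122, -0.003]
contact_force: [0.1, 0.5, -1.0]
opening: 0.0856
```

>>> arm_command --rows "0 0 0 0 0 0;0 0 0 0 0 0;0 0 0 0 0 0;0 0 0 0 0 0;0 0 0 0 0 0;0 0 0 0 0 0;0 0 0 0 0 0;0 0 0 0 0 0" --jaw 0 --squeeze 35

```text
t: 4.88
tool_pos: [0.5379, -0.1739, 0.1113]
tool_rot: [0.342, 3.121, -0.003]
contact_force: [-0.1, 1.8, 1.9]
opening: 0.0127
```

>>> arm_command --rows "0 0 5 0 0 0;0 0 12 0 0 0;0 0 25 0 0 0;0 0 45 0 0 0;0 0 70 0 0 0;0 0 100 0 0 0;0 0 120 0 0 0;0 0 125 0 0 0;0 0 125 0 0 0;0 0 125 0 0 0"

```text
t: 6.12
tool_pos: [0.5372, -0.1737, 0.2347]
tool_rot: [-0.342, -3.122, 0.002]
contact_force: [-1.0, -0.3, -4.1]
opening: 0.0125
```

Run:
```python
from h import *
o=monitor.get_obs();print(o["tool_pos"],o["contact_force"],o["opening"])
c=cam("wrist");p=proj(c,[np.array(o["tool_pos"])-[0,0,.09]])[0];print(p)
s=cam("scene");q=proj(s,[np.array(o["tool_pos"])-[0,0,.07]])[0];x,y=q.astype(int)-50
cv2.imwrite("pics/lift.png",np.hstack([c["f"][92:292,156:356,::-1].repeat(2,0).repeat(2,1),cv2.resize(s["f"][y:y+100,x:x+100,::-1],(400,400))]))
```

```text
[ 0.53719562 -0.17365594  0.23473419] [-1.02559776 -0.33855176 -4.07782277] 0.012455489113988288
[254.47801336 233.24106878]
```

View pics/lift.png

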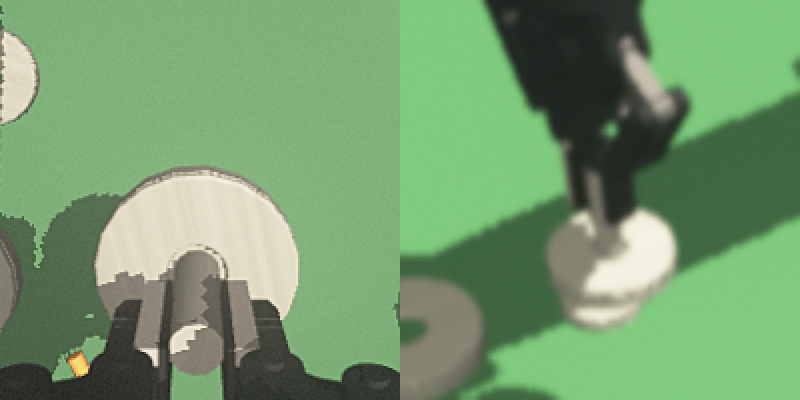

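The wrist tile shows both lids hanging from the knob, upright. The knob top is at tile (197,348) and the lid spans x 95–298, so it is centred. The scene tile shows the inner disc under the outer lid. Next I'll work out the held offset.

Run:
```python
from h import *
o=monitor.get_obs();c=cam("wrist")
p=plane(c,[(254.1,265.6)],.1834)[0];print(p,p-o["tool_pos"])
print(plane(c,[(156+196.5/2-.25,92+267/2-.25)],.139))
```

```text
[ 0.53641523 -0.17370696  0.1834    ] [-8.98303729e-04 -7.93794382e-06 -5.14648140e-02]
[[ 0.53469862 -0.17341501  0.139     ]]
```

>>> arm_command --rows "2 45 0 0 0 0;6 95 0 0 0 0;11 150 0 0 0 0;18 210 0 0 0 0;26 265 0 0 0 0;32 310 0 0 0 0;36 340 0 0 0 0;37 352 0 0 0 0;37 353 0 0 0 0;37 353 0 0 0 0;37 353 0 0 0 0;37 353 0 0 0 0"

```text
t: 7.78
tool_pos: [0.5745, 0.1785, 0.2351]
tool_rot: [-0.344, -3.122, 0.002]
contact_force: [0.2, 0.1, -3.3]
opening: 0.0123
```

>>> arm_command --rows "1 1 -15 0 0 0;1 1 -30 0 0 0;1 1 -42 0 0 0;1 1 -47 0 0 0;1 1 -47 0 0 0;1 1 -47 0 0 0;1 1 -47 0 0 0"

```text
t: 8.65
tool_pos: [0.5759, 0.1796, 0.1889]
tool_rot: [0.344, 3.122, -0.001]
contact_force: [-0.5, -0.7, -2.2]
opening: 0.0127
```

Run:
```python
from h import *
o=monitor.get_obs();print(o["tool_pos"],o["contact_force"])
T=[]
for n in("side","scene"):
    s=cam(n);q=proj(s,[(.5747,.1793,.075)])[0];x,y=q.astype(int)-30;print(n,x,y)
    T.append(cv2.resize(s["f"][y:y+60,x:x+60,::-1],(400,400),interpolation=cv2.INTER_CUBIC))
cv2.imwrite("pics/pre.png",np.hstack(T))
```

```text
[0.57587244 0.17958795 0.18893328] [-0.46004771 -0.68257364 -2.24199944]
side 223 117
scene 320 230
```

View pics/pre.png

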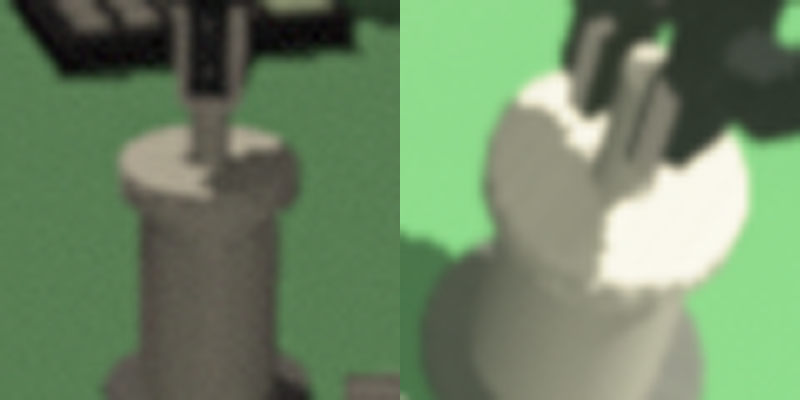

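The side tile shows the lid (x 120–300) centred over the tin (x 140–280). The scene tile agrees. Descending.

>>> arm_command --rows "0 0 -2 0 0 0;0 0 -4 0 0 0;0 0 -6 0 0 0;0 0 -8 0 0 0;0 0 -10 0 0 0;0 0 -11 0 0 0;0 0 -12 0 0 0;0 0 -13 0 0 0;0 0 -13 0 0 0"

```text
t: 9.88
tool_pos: [0.5757, 0.1795, 0.1756]
tool_rot: [0.344, 3.122, -0.002]
contact_force: [1.1, -0.6, -3.5]
opening: 0.0124
```

>>> arm_command --rows "0 0 -1 0 0 0;0 0 -2 0 0 0;0 0 -3 0 0 0;0 0 -4 0 0 0;0 0 -5 0 0 0;0 0 -6 0 0 0;0 0 -7 0 0 0;0 0 -7 0 0 0"

```text
t: 10.88
tool_pos: [0.5759, 0.1796, 0.1689]
tool_rot: [0.344, 3.122, -0.001]
contact_force: [-0.3, -0.7, -1.7]
opening: 0.0124
```

>>> arm_command --rows "0 0 -1 0 0 0;0 0 -2 0 0 0;0 0 -3 0 0 0;0 0 -4 0 0 0;0 0 -4 0 0 0"

```text
t: 11.5
tool_pos: [0.5758, 0.1796, 0.1647]
tool_rot: [0.344, 3.122, -0.001]
contact_force: [-0.9, -0.6, -1.5]
opening: 0.0123
```

>>> arm_command --rows "0 0 -0.7 0 0 0;0 0 -1.5 0 0 0;0 0 -1.5 0 0 0"

```text
t: 11.88
tool_pos: [0.5757, 0.1796, 0.1632]
tool_rot: [0.344, 3.122, -0.001]
contact_force: [-1.0, -0.2, -1.8]
opening: 0.0125
```

>>> arm_command --rows "0 0 -0.7 0 0 0;0 0 -1.5 0 0 0;0 0 -1.5 0 0 0"

```text
t: 12.25
tool_pos: [0.5757, 0.1795, 0.1615]
tool_rot: [0.344, 3.123, -0.002]
contact_force: [-0.4, 0.2, -1.3]
opening: 0.0124
```

>>> arm_command --rows "0 0 -0.7 0 0 0;0 0 -1.5 0 0 0;0 0 -1.5 0 0 0"

```text
t: 12.62
tool_pos: [0.5756, 0.1795, 0.1599]
tool_rot: [-0.344, -3.123, 0.002]
contact_force: [0.3, 1.1, -1.8]
opening: 0.0123
```

>>> arm_command --rows "0 0 -0.7 0 0 0;0 0 -1.3 0 0 0;0 0 -1.3 0 0 0"

```text
t: 13.0
tool_pos: [0.5756, 0.1795, 0.1585]
tool_rot: [-0.344, -3.123, 0.002]
contact_force: [0.3, -0.5, -1.6]
opening: 0.0124
```

>>> arm_command --rows "0 0 -0.7 0 0 0;0 0 -1.3 0 0 0;0 0 -1.3 0 0 0"

```text
t: 13.38
tool_pos: [0.5756, 0.1795, 0.1572]
tool_rot: [-0.344, -3.123, 0.002]
contact_force: [-0.5, 0.5, -1.5]
opening: 0.0126
```

>>> arm_command --rows "0 0 -0.7 0 0 0;0 0 -1.3 0 0 0;0 0 -1.3 0 0 0"

```text
t: 13.75
tool_pos: [0.5759, 0.1796, 0.1572]
tool_rot: [0.344, 3.122, -0.002]
contact_force: [-2.5, -0.4, 5.2]
opening: 0.0124
```

>>> arm_command --rows "0 0 -1.0 0 0 0;0 0 -1.0 0 0 0;0 0 -1.0 0 0 0"

```text
t: 14.12
tool_pos: [0.5761, 0.1796, 0.1572]
tool_rot: [0.344, 3.122, -0.002]
contact_force: [-3.3, -1.2, 5.3]
opening: 0.0125
```

Run:
```python
from h import *
o=monitor.get_obs();print(o["tool_pos"],o["contact_force"],o["wrist_torque"])
T=[]
for n in("side","scene"):
    s=cam(n);q=proj(s,[(.5747,.1793,.085)])[0];x,y=q.astype(int)-30;print(n,x,y)
    T.append(cv2.resize(s["f"][y:y+60,x:x+60,::-1],(400,400),interpolation=cv2.INTER_CUBIC))
cv2.imwrite("pics/seat.png",np.hstack(T))
```

```text
[0.57605562 0.17963409 0.15715521] [-3.32795665 -1.1949644   5.30305956] [-0.18621856  0.65602003  0.00176828]
side 223 113
scene 321 227
```

View pics/seat.png

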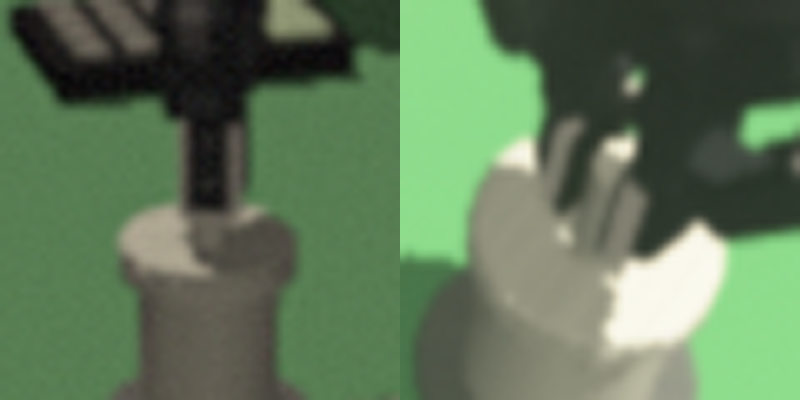

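The side tile shows the outer lid level on the tin, with its underside at y≈285 and its skirt around the rim, and the fingertips are above its plate. As an independent check of the seat, I'll compare with the tray's height in the earlier wrist picture, where its far edge is at tile (203,283).

Run:
```python
from h import *
import pickle
c=pickle.load(open("cw1.pkl","rb"))
a=np.array([.976,-.2181])
for r in(.022,.025):
  for z in(.07,.052,.048,.046,.044,.042,.040):
    X=[*(np.array([.5747,.1793])+a*r),z];u=proj(c,[X])[0];print(r,z,(u-[214,139]+.5)*5)
```

```text
0.022 0.07 [203.71893351 322.96496044]
0.022 0.052 [203.77084848 296.32856535]
0.022 0.048 [203.7816107  290.80031881]
0.022 0.046 [203.78689383 288.08571676]
0.022 0.044 [203.79211321 285.40335054]
0.022 0.042 [203.79726998 282.7526534 ]
0.022 0.04 [203.80236525 280.1330717 ]
0.025 0.07 [203.74751885 337.08424538]
0.025 0.052 [203.79778152 309.75175137]
0.025 0.048 [203.80820231 304.07767343]
0.025 0.046 [203.81331798 301.29129241]
0.025 0.044 [203.818372   298.53789016]
0.025 0.042 [203.82336548 295.81688904]
0.025 0.04 [203.82829949 293.1277247 ]
```

Run:
```python
from h import *
import pickle
c=pickle.load(open("cw1.pkl","rb"))
print(c["f"][139+50:139+68,252:257].astype(int).tolist().__str__()[:0])
for v in range(190,206): print(v,(v-139+.5)*5,c["f"][v,251:258].mean(0).round())
```

```text
190 257.5 [48. 54. 43.]
191 262.5 [29. 41. 37.]
192 267.5 [197. 139.  78.]
193 272.5 [248. 204. 106.]
194 277.5 [251. 207. 107.]
195 282.5 [205. 152.  85.]
196 287.5 [125. 114.  96.]
197 292.5 [112. 113. 101.]
198 297.5 [115. 112.  99.]
199 302.5 [117. 114.  99.]
200 307.5 [117. 113.  98.]
201 312.5 [114. 112.  97.]
202 317.5 [112. 109.  94.]
203 322.5 [115. 111.  97.]
204 327.5 [214. 203. 182.]
205 332.5 [216. 200. 182.]
```

>>> arm_command --rows "-0.7 0 -1.5 0 0 0;-0.7 0 -2 0 0 0;-0.7 0 -2 0 0 0"

```text
t: 14.6
tool_pos: [0.5759, 0.1797, 0.1571]
tool_rot: [0.343, 3.121, -0.002]
contact_force: [-3.9, -0.7, 8.6]
opening: 0.0121
```

>>> arm_command --rows "0 0 1 0 0 0;-0.8 0 2 0 0 0;-0.8 0 2 0 0 0;-0.8 0 2 0 0 0"

```text
t: 15.1
tool_pos: [0.5749, 0.1797, 0.1586]
tool_rot: [0.343, 3.122, -0.002]
contact_force: [0.1, 0.3, -1.3]
opening: 0.0127
```

>>> arm_command --rows "0 0 -1 0 0 0;0 0 -2 0 0 0;0 0 -3 0 0 0;0 0 -3 0 0 0;0 0 -3 0 0 0"

```text
t: 15.72
tool_pos: [0.5752, 0.1796, 0.1571]
tool_rot: [0.343, 3.121, -0.002]
contact_force: [-4.3, -0.8, 6.8]
opening: 0.0124
```

Run:
```python
from h import *
o=monitor.get_obs();print(o["tool_pos"],o["contact_force"],o["wrist_torque"])
c=cam("wrist")
cv2.imwrite("pics/held.png",cv2.resize(c["f"][180:300,190:320,::-1],(780,720)[0:1]+(600,) if 0 else (650,600),interpolation=cv2.INTER_CUBIC))
for z in (.102,.104,.106,.108):print(z,(proj(c,[(o["tool_pos"][0]-.0009,o["tool_pos"][1],z)])[0]-[190,180]+.5)*5)
```

```text
[0.57522877 0.17964233 0.15712366] [-4.32532966 -0.79938417  6.76156732] [-0.24631295  0.69754901 -0.05353835]
0.102 [323.19884353 409.52968206]
0.104 [323.18490879 420.23264985]
0.106 [323.17057938 431.22644565]
0.108 [323.15583868 442.52276516]
```

View pics/held.png

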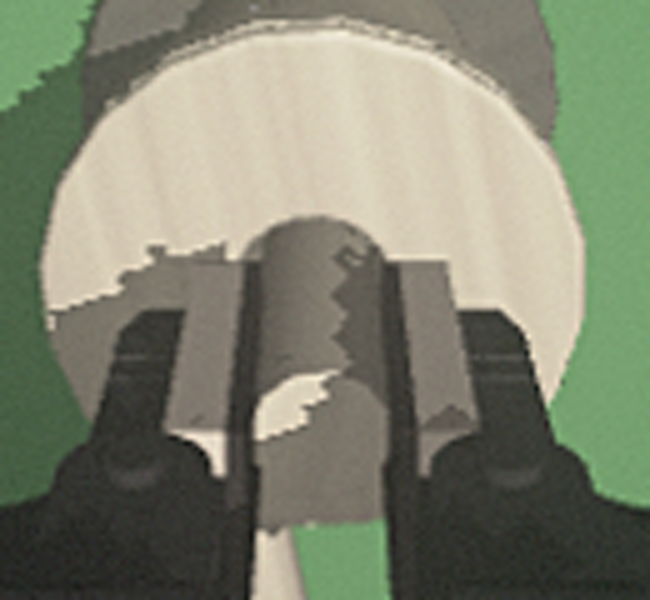

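The knob is upright in the pads. The stop came at the same TCP height (0.157) at two different x positions, and force rises sharply there (−1.3 to +7 N), so this is the seat about 24 mm below the rim and not a wedge. I'll relax the push, release, and rise.

>>> arm_command --rows "0 0 0 0 0 0;0 0 0 0 0 0"

```text
t: 16.02
tool_pos: [0.5754, 0.1797, 0.1571]
tool_rot: [0.343, 3.121, -0.002]
contact_force: [-0.7, 0.5, -0.6]
opening: 0.0124
```

>>> arm_command --rows "0 0 0 0 0 0;0 0 0 0 0 0;0 0 0 0 0 0;0 0 0 0 0 0;0 0 0 0 0 0;0 0 0 0 0 0;0 0 0 0 0 0;0 0 0 0 0 0" --jaw 1

```text
t: 17.02
tool_pos: [0.5754, 0.1797, 0.1571]
tool_rot: [0.343, 3.121, -0.002]
contact_force: [0.5, 0.4, 0.0]
opening: 0.0853
```

>>> arm_command --rows "0 0 10 0 0 0;0 0 30 0 0 0;0 0 60 0 0 0;0 0 90 0 0 0;0 0 120 0 0 0;0 0 125 0 0 0;0 0 125 0 0 0;0 0 125 0 0 0"

```text
t: 18.02
tool_pos: [0.5747, 0.1795, 0.2804]
tool_rot: [-0.343, -3.122, 0.003]
contact_force: [-0.5, 0.3, 0.0]
opening: 0.0854
```

Run:
```python
from h import *
import pickle
print(monitor.get_obs()["tool_pos"])
c=cam("wrist");s=cam("side");n=cam("scene")
pickle.dump((c,s,n),open("cs.pkl","wb"))
def crop(c,X,w,S):
    x,y=np.round(proj(c,[X])[0]).astype(int)-w//2;print(x,y)
    return cv2.resize(c["f"][y:y+w,x:x+w,::-1],(S,S),interpolation=cv2.INTER_NEAREST)
cv2.imwrite("pics/rel.png",np.hstack([crop(c,(.5747,.1793,.08),100,400),np.vstack([crop(s,(.5747,.1793,.085),40,200),crop(n,(.5747,.1793,.085),40,200)])]))
```

```text
[0.57471125 0.17954743 0.28041492]
204 135
234 124
332 237
```

View pics/rel.png

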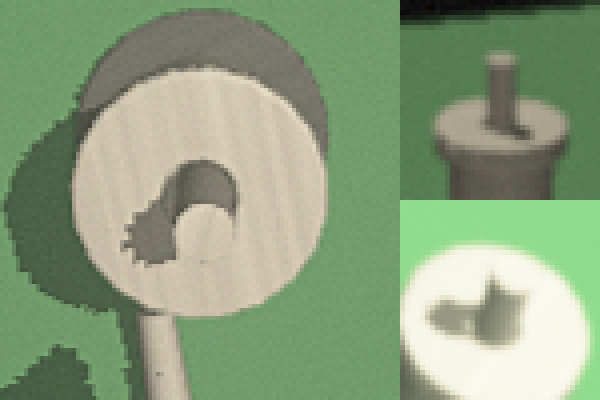

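The wrist tile shows the released pair: lid disc centred at (200,191) and knob top at (206,233), upright. The side tile shows the lid level with the knob top at tile (501,57).

Run:
```python
from h import *
import pickle
c,s,n=pickle.load(open("cs.pkl","rb"))
g=lambda c,u:(lambda r:(r[0],r[1][0]))(ray(c,[u]))
print("knob tri",tri([g(c,(255,192.75)),g(s,(253.7,134.9))]))
print("knob@.106",plane(c,[(255,192.75)],.106),"lid@.074",plane(c,[(253.5,182.4)],.074))
print("lid tri",tri([g(c,(253.5,182.4)),g(s,(234+(501-400)/5-.5,124+125/5-.5))]))
for u in [(204+72/4-.5,182.4),(204+328/4-.5,182.4)]: print(plane(c,[u],.074))
```

```text
knob tri (array([0.57449575, 0.17988885, 0.10641578]), [np.float64(0.00020616711966638874), np.float64(0.00020616711966635676)])
knob@.106 [[0.57482995 0.1798618  0.106     ]] lid@.074 [[0.57356902 0.17870448 0.074     ]]
lid tri (array([0.57416604, 0.17862386, 0.07267629]), [np.float64(0.0002581554144023787), np.float64(0.00025815541440226704)])
[[0.56685899 0.14854634 0.074     ]]
[[0.58025504 0.20884975 0.074     ]]
```

>>> arm_command --rows "0 0 -40 0 0 0;0 0 -80 0 0 0;0 0 -115 0 0 0;0 0 -135 0 0 0;0 0 -148 0 0 0;0 0 -156 0 0 0;0 0 -161 0 0 0;0 0 -161 0 0 0;0 0 -161 0 0 0"

```text
t: 19.3
tool_pos: [0.5754, 0.1797, 0.1205]
tool_rot: [0.343, 3.122, -0.002]
contact_force: [0.1, 0.9, -0.1]
opening: 0.0854
```

>>> arm_command --rows "0 0 0 0 0 0;0 0 0 0 0 0;0 0 0 0 0 0;0 0 0 0 0 0;0 0 0 0 0 0;0 0 0 0 0 0;0 0 0 0 0 0" --jaw 0 --squeeze 45

```text
t: 20.18
tool_pos: [0.5759, 0.1798, 0.1218]
tool_rot: [0.343, 3.121, -0.002]
contact_force: [-1.8, 0.1, 5.6]
opening: 0.0618
```

Run:
```python
from h import *
o=monitor.get_obs();print(o["tool_pos"],o["contact_force"],o["wrist_torque"],o["opening"])
c=cam("wrist");s=cam("side")
q=proj(s,[(.5747,.1793,.085)])[0].astype(int)-30
cv2.imwrite("pics/grip.png",np.hstack([cv2.resize(c["f"][100:300,156:356,::-1],(400,400)),cv2.resize(s["f"][q[1]:q[1]+60,q[0]:q[0]+60,::-1],(400,400),interpolation=cv2.INTER_CUBIC)]))
```

```text
[0.57589172 0.17976375 0.12182046] [-1.83630381  0.11181832  5.59683399] [-0.20013209  0.38680232 -0.0881063 ] 0.06177735024506357
```

View pics/grip.png

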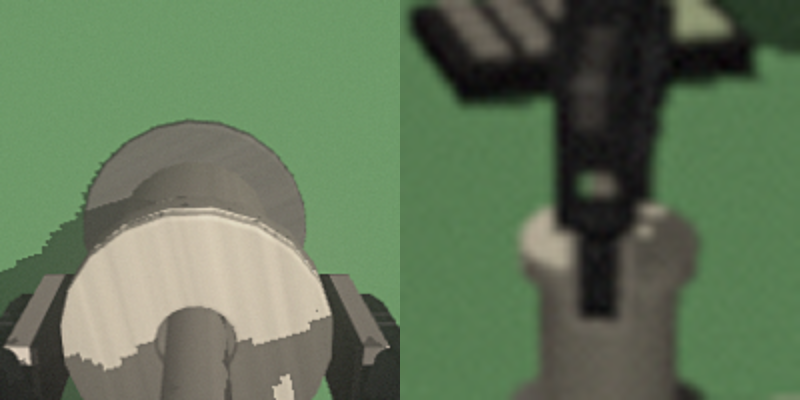

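The wrist tile shows the knob (x 162–233) centred across the hole (157–237). The side tile shows the near finger on the lid's rim, reaching just below the skirt, with nothing else touched. Lifting slowly first.

>>> arm_command --rows "0 0 1 0 0 0;0 0 2 0 0 0;0 0 3 0 0 0;0 0 4 0 0 0;0 0 5 0 0 0;0 0 6 0 0 0;0 0 6 0 0 0"

```text
t: 21.15
tool_pos: [0.576, 0.1798, 0.128]
tool_rot: [0.343, 3.12, -0.002]
contact_force: [0.3, -0.3, -1.1]
opening: 0.0616
```

Run:
```python
from h import *
o=monitor.get_obs();print(o["tool_pos"],o["contact_force"],o["wrist_torque"],o["opening"])
c=cam("wrist");s=cam("side")
q=proj(s,[(.5747,.1793,.085)])[0].astype(int)-30
cv2.imwrite("pics/lift2.png",np.hstack([cv2.resize(c["f"][184:384,156:356,::-1],(400,400)),cv2.resize(s["f"][q[1]:q[1]+60,q[0]:q[0]+60,::-1],(400,400),interpolation=cv2.INTER_CUBIC)]))
```

```text
[0.57598769 0.17975684 0.12797552] [ 0.31608822 -0.33773413 -1.05297664] [-0.01100751 -0.01123661 -0.00276761] 0.06161318820520457
```

View pics/lift2.png

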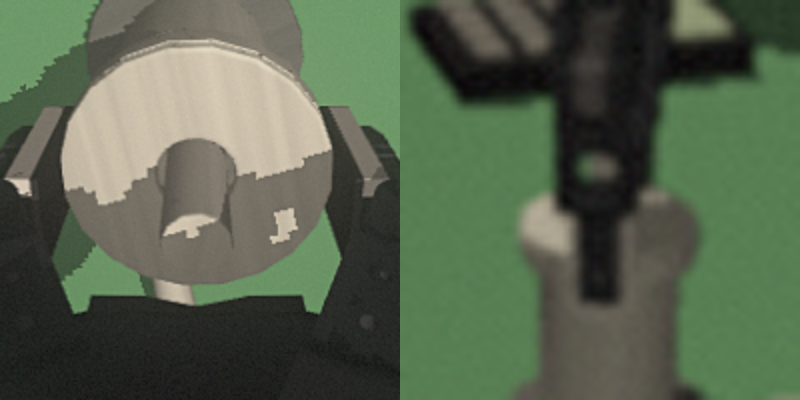

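Run:
```python
from h import *
c=cam("wrist");print(plane(c,[(254.25,264.75)],.079)[0], [ (proj(c,[(x,.1799,.1064)])[0]-[155.75,183.75])*2 for x in(.5740,.5747,.5755)])
# fit the lid's edge points read from the tile (top,bottom,left,right)
P=plane(c,[(155.75+a/2,183.75+b/2) for a,b in((195,40),(200,285),(62,165),(331,165))],.079);print(P.round(4))
```

```text
[0.57325476 0.18019272 0.079     ] [array([196.29283255, 242.00214383]), array([197.1159444 , 245.06784617]), array([198.05232284, 248.55404438])]
[[0.5446 0.1861 0.079 ]
 [0.6073 0.1734 0.079 ]
 [0.5675 0.1498 0.079 ]
 [0.5808 0.2099 0.079 ]]
```

>>> arm_command --rows "-0.4 0 2 0 0 0;-0.4 0 4 0 0 0;-0.4 0 6 0 0 0;-0.4 0 8 0 0 0;-0.4 0 10 0 0 0;-0.4 0 10 0 0 0"

```text
t: 22.05
tool_pos: [0.5756, 0.1798, 0.1381]
tool_rot: [0.343, 3.12, -0.002]
contact_force: [0.8, 0.6, -1.3]
opening: 0.0614
```

>>> arm_command --rows "0 0 2 0 0 0;0 0 4 0 0 0;0 0 6 0 0 0;0 0 8 0 0 0;0 0 10 0 0 0;0 0 12 0 0 0;0 0 12 0 0 0"

```text
t: 22.92
tool_pos: [0.5757, 0.1798, 0.1503]
tool_rot: [0.343, 3.12, -0.002]
contact_force: [-0.1, 0.2, -0.9]
opening: 0.0618
```

>>> arm_command --rows "0 0 3 0 0 0;0 0 6 0 0 0;0 0 9 0 0 0;0 0 13 0 0 0;0 0 18 0 0 0;0 0 25 0 0 0;0 0 33 0 0 0;0 0 42 0 0 0;0 0 50 0 0 0;0 0 54 0 0 0;0 0 55 0 0 0;0 0 55 0 0 0"

```text
t: 24.42
tool_pos: [0.5756, 0.1798, 0.2051]
tool_rot: [0.343, 3.12, -0.002]
contact_force: [-0.3, 0.2, -1.6]
opening: 0.0617
```

Run:
```python
from h import *
o=monitor.get_obs();print(o["t"],o["tool_pos"],o["contact_force"],o["wrist_torque"],o["opening"])
T=[]
for n in("side","scene"):
    s=cam(n);q=proj(s,[(.5747,.1793,.115)])[0].astype(int)-[40,50];print(n,q)
    T.append(cv2.resize(s["f"][q[1]:q[1]+100,q[0]:q[0]+80,::-1],(400,500),interpolation=cv2.INTER_CUBIC))
cv2.imwrite("pics/end.png",np.hstack(T))
```

```text
24.425 [0.57559378 0.17977673 0.20509073] [-0.32709843  0.16833093 -1.60233481] [-0.03232838 -0.00123764  0.01915915] 0.06172259888710516
side [213  81]
scene [314 197]
```

View pics/end.png

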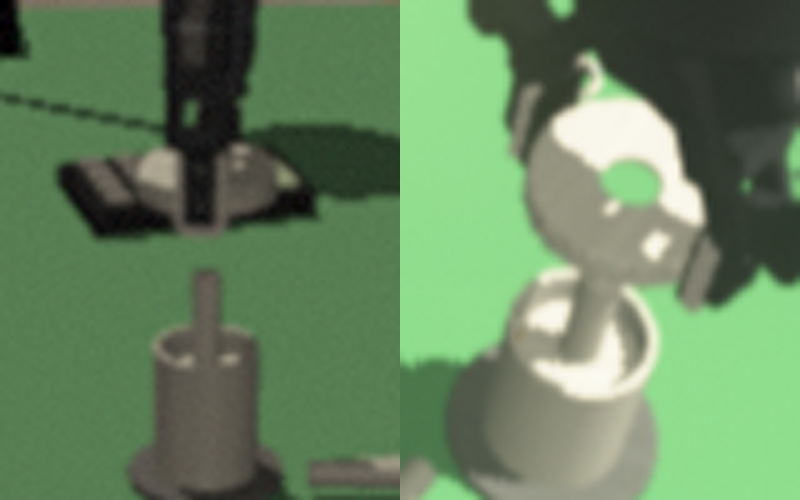

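The outer lid hangs level and clear: in the side tile its underside is at y≈230 and the knob top at y≈270. The inner lid sits upright in the tin. Handing in.

>>> arm_command --rows "0 0 0 0 0 0;0 0 0 0 0 0;0 0 0 0 0 0;0 0 0 0 0 0"

```text
t: 25.02
tool_pos: [0.5755, 0.1797, 0.2049]
tool_rot: [0.343, 3.121, -0.002]
contact_force: [0.0, 0.4, -2.0]
opening: 0.0615
```

```bash
python3 -c "
from station import monitor,workorder
o=monitor.get_obs();print(o['t'],o['tool_pos'],abs(o['dq']).max(),o['opening'],o['contact_force'])
print(workorder.finish_job())"
```

```text
25.025 [0.57554296 0.17974606 0.20486558] 0.001094770901100438 0.06146571400752284 [ 0.03582097  0.37115205 -1.98377049]
the job is handed in; nothing more can be done
None
```

I carried the nested lids to the tin by the knob and lowered them until the inner lid stopped on the tray, then let go. I then lifted the outer lid alone off the knob by its rim. I handed the job in at 25 s with that lid held still above the tin.

**Seating:** the inner lid stopped at the same height at two slightly different positions, about 24 mm below the rim, with a push of about 5 to 9 N. I relaxed the push to near zero before releasing.

**Last checks:**
- The outer lid was level, with its underside about 40 mm above the knob top.
- The arm was still, and the load was 1 to 2 N, which fits the outer lid's weight alone.
- The inner lid stood upright in the tin. Its knob top measured 106 mm high after release, which agrees with the stop height.

**Disagreements:**
- The tray's height read from an early wrist picture came out 2 to 3 mm lower than the felt stop. I trusted the repeatable stop.
- The grip opening read 1 to 1.5 mm under the true diameters.
- When the fingers closed on the rim they pressed the outer lid onto the tin with about 6 N until the lift.
- I did not measure the bystanders again at the end.

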